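# Load a flange on the balancing machine and latch its sliding guard

## Robot

A 6-joint arm with a two-finger parallel gripper is mounted at the origin on the work surface. World frame = base frame: x ahead of the robot, y to its left, z up, the work surface at z = 0. Lengths are in m, angles in rad, forces in N, time in s.
With the tool pointing down it reaches from about 0.35 to 0.8 m from the base axis. Payload 7.3 kg.
Tool frame: the origin (TCP) lies on the mounting face of the last link; the fingertips stand 173 mm ahead of it and the grasp point (between the pads) lies 155 mm ahead of it; z points along the fingers, y is the direction in which the jaws open and shut (so a half turn about z gives the same grasp; the last joint's range is limited). The gripper opens to 85 mm and grips with 20 to 120 N. Pads are 22 mm wide; open, the fingers measure 114 mm over their backs; the gripper's body (76 mm by 85 mm) begins 54 mm behind the grasp point. The pads swing forward as they close: fully open they stand 13 mm farther back than shut.
Start: joints at [0.975, 0.342, 1.524, -0, 1.275, -0.146], TCP at [0.228, 0.473, 0.405] pointing down, gripper open.
Joint ranges: [-2.53, 2.53], [-0.77, 2.02], [0.04, 2.7], [-1, 4.14], [0.28, 2.66], [-3.11, 3.11]. Speed limits (rad/s): [2.57, 2.57, 3.14, 3.14, 3.14, 3.14].

## Interface

Orientations are given as a rotation vector (axis times angle).
In Python, from bench import * gives the robot as it stands.
- The arm moves only by the shell command python3 -m inch 'ROWS' [FORCE]. ROWS is text: rows parted by semicolons, each of 5 numbers parted by spaces: the shift along the tool's x, y, z in m, then the turn about the tool's z in degrees, then the closure in counts, from 0 (fully open) to 255 (shut). A call has 1 to 8 rows; each row is the pose to reach, as a shift and turn from the pose commanded when the call began, along the tool's axes at that moment; what a row does not reach only later rows make up. A row lasts 1/8 s, in which the tool goes at most 62.5 mm and 10.7 degrees, less where a joint would pass 70% of its speed; a pose out of reach is approached as far as the arm can. A call with a gripper value outside its range is refused whole. The fingers move at their own pace and stop on an object; FORCE is the grip in N (left out, the last holds). Time passes only in rows, so rows that repeat a pose let the fingers close. It gives the time, the measured TCP pose, the force and the opening at its end, in the units of the state.
- state(): the state, without advancing time (a new reading comes with each control period).
- capture(name): name is "side" or "top"; returns a dict with "pixels" (400x640x3 uint8, blue, green, red), "fx", "fy", "cx", "cy" (pixels), "position" and "orientation" of the camera in the world. Camera axes: x right, y down, z forward; pixel columns grow to the right and rows downward; lengths in m; the calibration is good to about 2 mm. A picture is of the moment at which its call begins. There is no depth.
- hand_in(): hands the job in, once; it reports no verdict.
The state is a dict: "time_s": time; "joints": joint angles; "qvel": joint speeds; "joint_torque": joint torques, N m; "ee_pos": TCP position; "tcp_rot": TCP orientation; "ft_force": force on the tool from outside, world axes, zero at the start; "ft_torque": the same for the moment, N m; "finger_gap": finger opening in m.
Only numpy, scipy, OpenCV 4.12 (cv2) and the standard library are available. Lean on these libraries where they do the work, as an engineer would, in place of code of your own. Each camera call takes 0.05 s, during which the arm holds its last target.

## Task

Put the flange with the tall hub on the balancing machine: lower it gently, hub up, over the arbor until it lies fully down on the faceplate, and let go. Then slide the clear guard hood over it by steady pushing until its spring catch clicks and holds it shut by itself; do not slam the hood or ram it against its stops. Leave the other things on the bench where they are.

Things in the scene. Friction and masses are not known exactly. Their poses are not given: they have to be found in the camera images.
- flange: the workpiece: turned steel flange, about 0.6 kg, lying flat, hub up. Disc 90 mm across and 10 mm thick; on it a round hub 38 mm across, its top 46 mm above the underside (the tallest of the three round parts lying beyond the machine's -y end). A straight 26 mm bore goes right through. Origin: centre of its underside; z up along the bore
- machine: bench-top vertical balancing machine, fixed: grey base 260 mm (its x) by 595 mm (its y), deck 80 mm above the bench. Origin on the bench top under the spindle axis; the base reaches 235 mm to -y and 360 mm to +y of it. x points away from the front panel, z up. The guard hood slides along y on rails on the deck
- seat (a point): centre of the spindle faceplate's top face (94 mm across, 98 mm above the bench), on which the flange's underside must rest. From it the arbor stands up: 24 mm across, 26 mm tall, its top 9 mm coned to 13 mm across; the flange's bore goes over it with 1 mm to spare all round. Axes as the machine's
- end_housing: fixed grey housing at the machine's -y end: 192 mm wide (x), its face towards the spindle 115 mm from the spindle axis, its flat top 198 mm above the bench. The hood's open end runs over it as it shuts. It carries the catch and the spring buffers. Origin and axes the same as the machine's
- guard (a joint): how far the hood is open (m): 0.245 to 0.27 at the start, parked on the spindle's +y side; it falls as the hood moves along the machine's -y to shut. Rails end at 0.275; it runs with about 1.5 N. With s the unknown setting of the catch, 0 to 0.034: caught, it rests at s + 0.003; solid stop at s; let go uncaught, the buffers throw it back to 0.044 or more
- hood: the sliding guard hood, about 1.3 kg: clear panels in an aluminium frame, 216 mm wide (x), 235 mm long (y), top 210 mm above the bench, open below and at its -y end, closed by a panel at its +y end, 75 mm to +y of its origin. A header bar along its -y edge is 224 mm high. Origin: on the bench, on the spindle axis when joint guard is 0; it moves with the hood. Axes as the machine's
- catch_zone (a point): centre of the end housing's top. On it is the catch, clamped anywhere in 34 mm slots: a spring bolt in a bridge (knob to 285 mm above the bench) between two spring buffers. Pushing the hood in, the buffers (from guard = s + 0.045) resist with 3 to 7 N; from s + 0.019 the bolt is lifted and the push peaks near 13 N at s + 0.012, then falls; at s + 0.003 it clicks; then the solid stop
- guard_handle (a point): middle of the grab handle on the hood's top: a dark round bar of 12 mm diameter, 110 mm long, along the machine's x, on two end posts; the bar's centre is 250 mm above the bench, 40 mm above the hood's top, and 28 mm in from the hood's closed +y end
- low_flange: bystander: turned steel flange of diameter 84 mm with a low, wide hub (50 mm across, 21 mm overall height), lying flat. Origin: centre of its underside
- plain_disc: bystander: flat turned steel disc without a hub, diameter 96 mm, 13 mm thick. Origin: centre of its underside
- spanner: bystander: steel open-ended spanner, 200 mm long, flat on the bench. Origin under its middle
- deburrer: bystander: black-handled deburring tool like a screwdriver, 190 mm long, flat on the bench beyond the parked guard. Origin under its middle
- oil_bottle: bystander: white plastic bottle, 56 mm across, 150 mm high. Origin: centre of its underside
Things that resemble listed ones, but are neither listed nor needed, are in the scene too. Leave any green look-alike of the flange alone.

How it is judged:
By the outcome, as a careful person would: the job done as asked, in the order asked, and still so for the second after the job is handed in, with the robot touching nothing.
It also fails if it takes over 67 s, if anything falls off the work surface, if the arm or the gripper's body presses on something with over 40 N, if the wrist force passes 120 N, or if a joint passes its speed limit or range.

## Working session

There is one attempt and no reset: what is moved stays moved. The work goes in short steps, Python scripts to look and compute and a shell command to move; the robot and the scene stay as the last step left them, time stands still between calls to the robot, and variables do not carry over. Pictures are saved under pics/ and viewed, and the job is handed in when it is done.

```bash
ls; mkdir -p pics
python3 - <<'E'
from bench import *
import cv2
for n in("side","top"):
    c=capture(n); cv2.imwrite(f"pics/{n}0.png",c["pixels"]); print(n,c["fx"],c["cx"],c["cy"],c["position"],c["orientation"])
s=state(); print(s)
E
```

```text
pics
side 416.17973081797965 317.52619062247567 194.45471635050166 [ 0.813478   -0.23828197  1.37981957] [-2.52494259 -1.29080835  0.20483073]
top 375.22010319584774 321.1127692902972 201.28229969274048 [ 0.26621607 -0.01014338  1.27906325] [-2.14580539  2.10867218 -0.21288838]
{'time_s': 0.1, 'joints': array([ 9.75037109e-01,  3.42650672e-01,  1.52488902e+00,  3.03542470e-05,
        1.27541777e+00, -1.46059873e-01]), 'qvel': array([-0.00070993, -0.0008218 , -0.00287174, -0.00046164, -0.00063017,
       -0.00035987]), 'joint_torque': array([ 2.38737535e-03, -4.34446764e+01, -2.46488875e+01,  5.76581684e-06,
        4.64616445e-03, -2.95538825e-05]), 'ee_pos': array([0.22815528, 0.47270669, 0.40410787]), 'tcp_rot': array([-7.00346026e-01, -3.06199901e+00,  1.98119075e-03]), 'ft_force': array([0.01590912, 0.15666556, 0.49951849]), 'ft_torque': array([-0.0087691 ,  0.03864538, -0.02282827]), 'finger_gap': 0.08528023951910631}
```

View pics/side0.png

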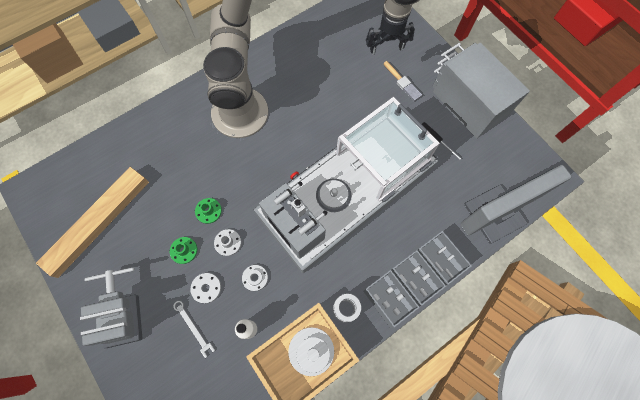

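View pics/top0.png

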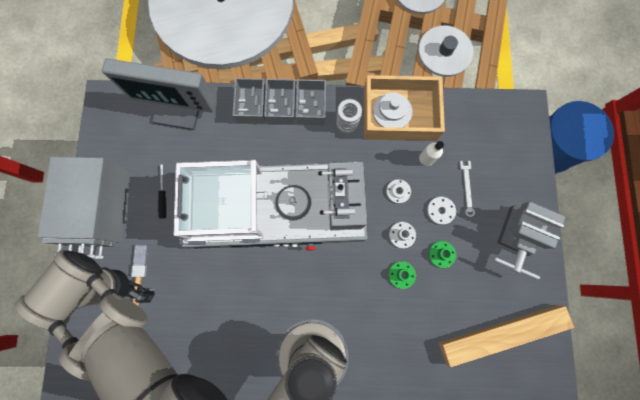

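Grey round parts appear at top-view (399,191), (402,235) and (441,210), with green look-alikes at (443,254) and (402,274). The hood is parked on the left, and the end housing is near (347,196). I'll enlarge the candidates and the machine next.

```bash
cat > h.py <<'E'
import numpy as np, cv2
from scipy.spatial.transform import Rotation as R
def ray(c,u,v):
    d=np.array([(u-c["cx"])/c["fx"],(v-c["cy"])/c["fy"],1.0]); return np.array(c["position"]),R.from_rotvec(c["orientation"]).apply(d)
def plane(c,u,v,z):
    p,d=ray(c,u,v); return p+d*(z-p[2])/d[2]
def proj(c,P):
    q=R.from_rotvec(c["orientation"]).inv().apply(np.array(P)-c["position"]); return np.array([c["cx"]+c["fx"]*q[0]/q[2],c["cy"]+c["fy"]*q[1]/q[2]])
def tri(c1,a,c2,b):
    p,d=ray(c1,*a);q,e=ray(c2,*b);d/=np.linalg.norm(d);e/=np.linalg.norm(e)
    s=np.linalg.lstsq(np.c_[d,-e],q-p,rcond=None)[0];A=p+d*s[0];B=q+e*s[1];return (A+B)/2,np.linalg.norm(A-B)
def zoom(img,x0,y0,x1,y1,k):
    return cv2.resize(img[y0:y1,x0:x1],None,fx=k,fy=k,interpolation=cv2.INTER_CUBIC)
E
python3 - <<'E'
import cv2; from h import *
t=cv2.imread("pics/top0.png"); s=cv2.imread("pics/side0.png")
a=zoom(t,370,165,470,290,4); b=zoom(s,160,190,280,315,3.2)
b=cv2.copyMakeBorder(b,0,500-b.shape[0],0,0,cv2.BORDER_CONSTANT)
cv2.imwrite("pics/crop1.png",np.hstack([a,b]))
cv2.imwrite("pics/crop2.png",zoom(t,165,145,375,260,3.8))
cv2.imwrite("pics/crop3.png",zoom(s,245,90,450,275,3.2))
E
```

```text
(no output)
```

View pics/crop1.png

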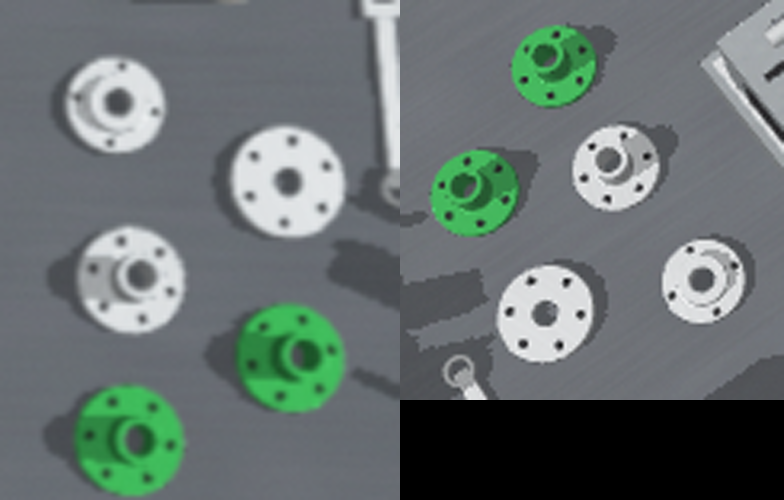

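View pics/crop2.png

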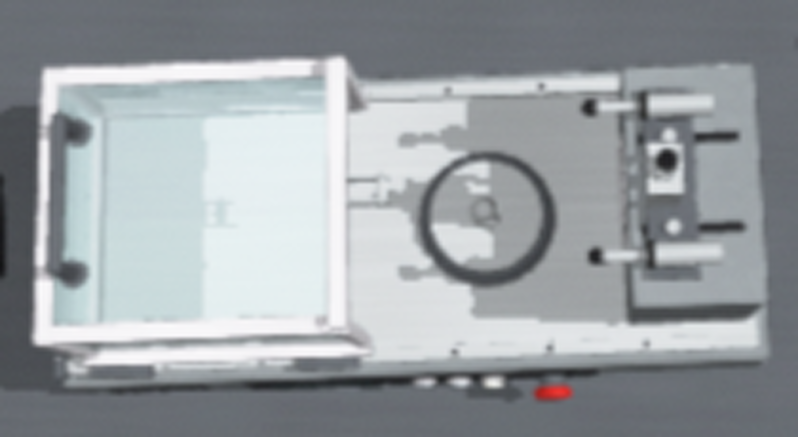

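View pics/crop3.png

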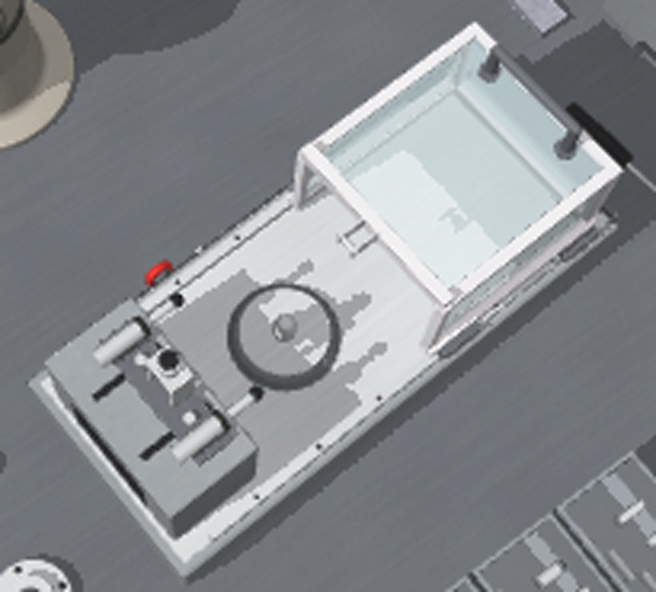

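The grey tall-hub flange is top (402,235) / side (227,242): its hub is the highest, and its shadow and bore parallax are the largest. The grey part at top (399,191) has a low wide hub, and (441,210) is the flat disc. The green ones at (443,254) and (402,274) are look-alikes to leave alone. Next I'll measure positions.

```bash
cat > meas.py <<'E'
from h import *
from bench import *
T=capture("top");S=capture("side")
def hsv(c): return cv2.cvtColor(c["pixels"],cv2.COLOR_BGR2HSV)
def comp(c,mask,near):
    n,l,st,ce=cv2.connectedComponentsWithStats(mask.astype(np.uint8)); 
    i=1+np.argmin(np.linalg.norm(ce[1:]-near,axis=1)); return (l==i),st[i],ce[i]
def bright(c,box,thr):
    x0,y0,x1,y1=box; g=cv2.cvtColor(c["pixels"],cv2.COLOR_BGR2GRAY); m=np.zeros_like(g); m[y0:y1,x0:x1]=(g[y0:y1,x0:x1]>thr); return m
E
python3 - <<'E'
from meas import *
for nm,c,box,near in(("top",T,(382,212,424,258),(402,235)),("side",S,(208,222,246,262),(227,242))):
    g=cv2.cvtColor(c["pixels"],cv2.COLOR_BGR2GRAY)
    m=bright(c,box,130); k,st,ce=comp(c,m,near)
    cn=max(cv2.findContours(k.astype(np.uint8),cv2.RETR_EXTERNAL,cv2.CHAIN_APPROX_NONE)[0],key=cv2.contourArea)
    e=cv2.fitEllipse(cv2.convexHull(cn)); print(nm,"disc",e,plane(c,*e[0],.010))
    # arbor/ring: dark ring
    x0,y0,x1,y1=((268,175,318,230) if nm=="top" else (310,172,358,218))
    print(np.array2string(g[y0:y1:2,x0:x1:2],max_line_width=250))
E
```

```text
top disc ((402.5899963378906, 234.51760864257812), (26.42601203918457, 27.50296974182129), 144.30543518066406) [ 0.39892216 -0.30052325  0.01      ]
[[226 224 225 223 222 222 222 221 221 219 163 157 158 157 156 156 156 156 156 157 158 157 157 157 158]
 [225 223 223 223 222 222 221 215 206 209 163 156 156 156 157 156 157 157 157 158 157 157 157 157 158]
 [225 220 212 217 212 211 202 164 160 162 158 159 158 158 158 158 157 157 158 157 157 157 158 157 159]
 [222 171 161 165 162 163 166 161 160 159 159 157 157 158 158 157 158 159 159 158 159 160 160 162 161]
 [224 189 184 200 220 220 219 176 162 160 158 159 158 156 157 158 159 159 159 158 159 159 158 160 160]
 [225 225 225 224 224 223 222 221 218 200 137 108  96  92  99 131 147 156 159 158 158 159 160 159 160]
 [225 224 223 223 223 223 221 213 134  96 124 145 160 119 105  81  72 111 148 156 159 158 157 159 159]
 [227 227 226 226 226 224 199 102 126 189 218 220 219 164 158 154 124  79  87 150 158 158 160 158 159]
 [223 223 213 221 221 195  93 120 164 168 171 187 207 164 160 158 159 145  87  86 149 158 160 160 160]
 [222 221 167 168 164 10
[... 3663 characters left out ...]
7 218]
 [162 163 162 165 160  68  79  91 158 158 161 160 161 161 160 159 147  86  94 124 217 161 163 160]
 [164 163 166 161 165 121  68  81  87 111 148 158 160 155 129  95  85  78  81 158 160 162 160 161]
 [164 163 161 164 164 165 118  71  71  83  86  86  87  86  84  82  78  85 159 161 163 158 160 164]
 [161 163 164 166 166 161 160  94  92  78  72  72  75  73  77  83 120 159 160 159 159 161 218 217]
 [148 161 168 164 159 160 134  46  36 159 158 139 120 158 160 158 159 161 157 160 159 159 161 216]
 [170 139 162 159 163 155 217 118  72 158 162 158 159 161 159 160 161 157 161 160 157 160 158 164]
 [ 79 175 140 163 185 217 171 159 159 161 157 159 160 160 160 160 158 160 158 156 159 158 161 162]]
```

Run:
```python
from meas import *
for nm,c,box,ctr in(("top",T,(266,175,320,230),(293,202)),("side",S,(312,176,356,214),(334,194))):
    g=cv2.cvtColor(c["pixels"],cv2.COLOR_BGR2GRAY)
    x0,y0,x1,y1=box; m=np.zeros_like(g); m[y0:y1,x0:x1]=g[y0:y1,x0:x1]<122
    n,l,st,ce=cv2.connectedComponentsWithStats(m,connectivity=8); i=1+np.argmax(st[1:,4]); m=(l==i).astype(np.uint8)
    fill=m.copy(); cs,_=cv2.findContours(m,cv2.RETR_CCOMP,cv2.CHAIN_APPROX_NONE)
    # radial inner / outer
    inn=[];out=[]
    for a in np.arange(0,2*np.pi,np.pi/60):
        rr=np.arange(8,34,.1); u=ctr[0]+rr*np.cos(a); v=ctr[1]+rr*np.sin(a)
        val=cv2.remap(g.astype(np.float32),u[None].astype(np.float32),v[None].astype(np.float32),cv2.INTER_LINEAR)[0]
        d=np.where((val<120)&(rr>12))[0]
        if len(d) and rr[d[0]]<23: 
            inn.append((u[d[0]],v[d[0]])); j=d[0]
            while j<len(val)-1 and val[j]<120: j+=1
            out.append((u[j],v[j]))
    for k,pts,z in(("in",inn,.098),("out",out,.098)):
        e=cv2.fitEllipse(np.array(pts,np.float32)); 
        P=np.array([plane(c,*p,z)[:2] for p in pts]); 
        A=np.c_[2*P,np.ones(len(P))]; q=np.linalg.lstsq(A,(P**2).sum(1),rcond=None)[0]; r=np.sqrt(q[2]+q[0]**2+q[1]**2)
        res=np.linalg.norm(P-q[:2],axis=1)-r
        ok=abs(res)<2*res.std(); P=P[ok];A=np.c_[2*P,np.ones(len(P))]; q=np.linalg.lstsq(A,(P**2).sum(1),rcond=None)[0]; r=np.sqrt(q[2]+q[0]**2+q[1]**2)
        print(nm,k,e[0],"circle",q[:2],r,res.std(),len(pts))
# far deck edge in top
g=cv2.cvtColor(T["pixels"],cv2.COLOR_BGR2GRAY).astype(float)
P=[]
for u in range(262,325,3):
    col=g[155:178,u]; d=np.diff(col); k=np.argmax(d); P.append(plane(T,u,155+k+.5,.08)[:2]); 
P=np.array(P); print(P[::4].round(4)); f=np.polyfit(P[:,1],P[:,0],1); print("x=",f, "yawdeg",np.degrees(np.arctan(-f[0])))
z1=zoom(T["pixels"],385,215,425,255,14);z2=zoom(S["pixels"],210,222,250,262,9.0)
cv2.imwrite("pics/crop4.png",z1);cv2.imwrite("pics/crop5.png",zoom(S["pixels"],208,222,248,262,14))
```

```text
top in (292.224609375, 201.2816925048828) circle [0.49034678 0.0712496 ] 0.04766262181984557 0.0006392162599300943 120
top out (292.900390625, 202.26951599121094) circle [0.48753224 0.0690797 ] 0.057820260193321635 0.0006303904530045625 120
side in (333.58721923828125, 193.1862030029297) circle [0.48959666 0.0743848 ] 0.0474026598977301 0.0004603906240384105 120
side out (332.9987487792969, 195.2677459716797) circle [0.49339903 0.06984997] 0.05810759334008647 0.0024502866976239155 120
[[ 0.6121  0.1761]
 [ 0.6129  0.1364]
 [ 0.6171  0.0969]
 [ 0.6179  0.0572]
 [ 0.6187  0.0175]
 [ 0.6229 -0.0222]]
x= [-0.07804605  0.61809806] yawdeg 4.46266304211141
```

Run:
```python
import cv2,numpy as np
a=cv2.imread("pics/crop4.png");b=cv2.imread("pics/crop5.png");cv2.imwrite("pics/crop6.png",cv2.resize(np.hstack([a,b]),(800,400)))
```

```text
(no output)
```

View pics/crop6.png

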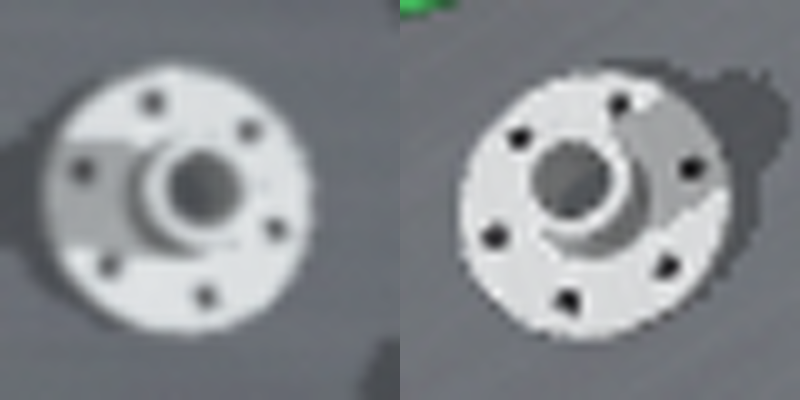

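Run:
```python
from meas import *
g=cv2.cvtColor(T["pixels"],cv2.COLOR_BGR2GRAY).astype(float)
def edge(us,v0,v1,thr,z,rising=True):
    P=[]
    for u in us:
        col=g[v0:v1,u]; k=np.where((col[:-1]<thr)&(col[1:]>=thr))[0] if rising else np.where((col[:-1]>=thr)&(col[1:]<thr))[0]
        if len(k)==0: continue
        k=k[0] if rising else k[-1]; P.append(plane(T,u,v0+k+(thr-col[k])/(col[k+1]-col[k]),z)[:2])
    P=np.array(P); f=np.polyfit(P[:,1],P[:,0],1); r=P[:,0]-np.polyval(f,P[:,1]); ok=abs(r)<2*r.std(); f=np.polyfit(P[ok,1],P[ok,0],1)
    print("yaw",np.degrees(np.arctan(-f[0])).round(2),"x at spindle",np.polyval(f,.0712).round(4),r.std().round(5),len(P))
edge(range(262,325),155,176,130,.08)
print(g[155:180,270].astype(int),g[155:180,320].astype(int)); print(g[225:255,270].astype(int)); print(g[225:255,330].astype(int))
cv2.imwrite("pics/crop7.png",zoom(T["pixels"],168,150,268,230,7))
cv2.imwrite("pics/crop8.png",zoom(S["pixels"],335,90,445,165,7))
```

```text
yaw 3.44 x at spindle 0.6188 0.0007 63
[111 109 110 110 109 109 110 110 109 111 123 165 199 219 218 204 172 221
 224 225 225 224 224 224 220] [110 110 110 110 110 109 109 104 111 158 198 224 224 204 139 138  77  48
  49  48  95 154 160 160 160]
[221 222 220 220 220 219 220 222 221 222 221 215 222 220 210 162 158 146
 115  54  42  76 106 110 110 109 109 106 107 108]
[ 90  96  96 100 128 182 223 227 228 228 227 221 192 163 157 132  87  85
 108 110 112 112 110 110 109 109 108 106 106 106]
```

View pics/crop7.png

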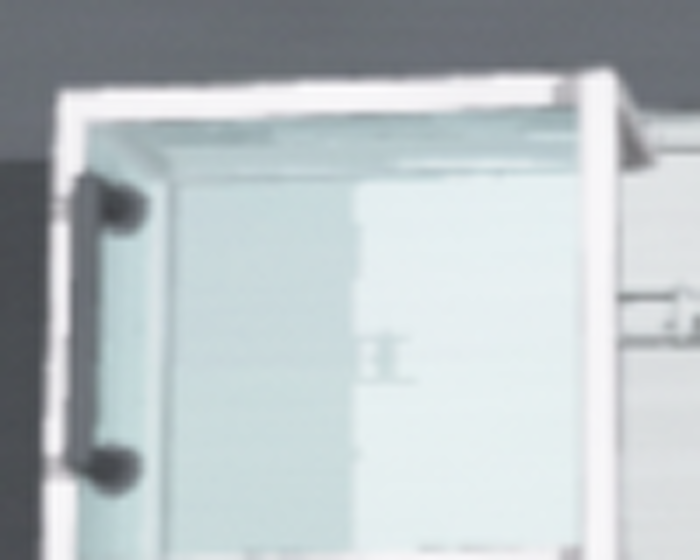

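View pics/crop8.png

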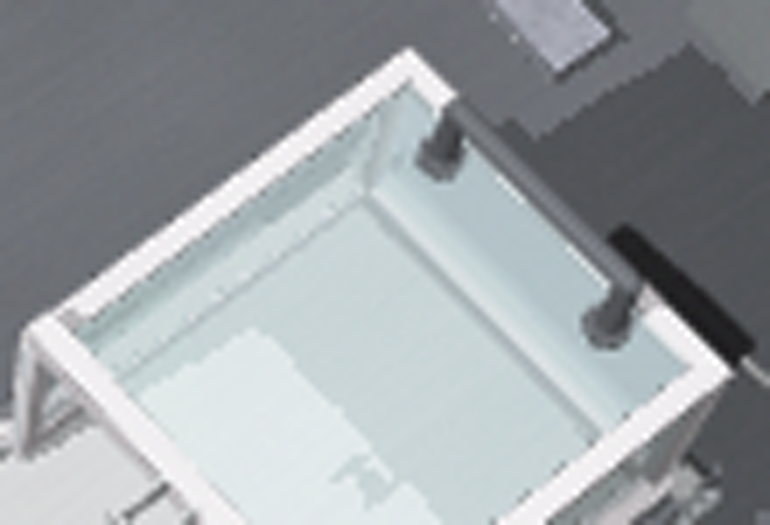

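Run:
```python
from meas import *
def p7(x,y): return (168+(x+.5)/7-.5,150+(y+.5)/7-.5)
def p8(x,y): return (335+(x+.5)/7-.5,90+(y+.5)/7-.5)
print(tri(T,p7(86,322),S,p8(545,196)))
for a in((90,180),(86,322),(80,466)): print("T",plane(T,*p7(*a),.25))
for a in((458,110),(545,196),(632,284)): print("S",plane(S,*p8(*a),.25))
sp=np.array([.490,.0728]); th=np.radians(3.44); X=np.array([np.cos(th),np.sin(th)]);Y=np.array([-np.sin(th),np.cos(th)])
for c,q,spc in((T,p7(86,322),(.4903,.0712)),(S,p8(545,196),(.4896,.0744))):
    d=plane(c,*q,.25)[:2]-spc; print("mach x,y",d@X,d@Y,"guard",d@Y-.047)
s=state();Rm=R.from_rotvec(s["tcp_rot"]).as_matrix(); print(Rm.round(4))
print("joint",s["joints"])
```

```text
(array([0.47247625, 0.37656968, 0.25130897]), np.float64(0.005763978773120627))
T [0.52991481 0.37757542 0.25      ]
T [0.47164296 0.37413169 0.25      ]
T [0.4137517  0.37147341 0.25      ]
S [0.41706031 0.37685506 0.25      ]
S [0.47261844 0.38040696 0.25      ]
S [0.52775145 0.38324915 0.25      ]
mach x,y -0.00044653515279909073 0.3035053425497917 guard 0.25650534254979174
mach x,y 0.0014104563728208608 0.3064745398887408 guard 0.2594745398887408
[[-9.005e-01  4.348e-01  0.000e+00]
 [ 4.348e-01  9.005e-01  1.000e-04]
 [ 0.000e+00  1.000e-04 -1.000e+00]]
joint [ 9.74999531e-01  3.42018391e-01  1.52416619e+00  1.35785613e-05
  1.27535170e+00 -1.45966968e-01]
```

```bash
cat > go.py <<'E'
import sys; from h import *; from bench import *
# usage: go.py x y z yawx_deg  -> tool shift (m), turn (deg)
def plan(t,yaw=None,s=None):
    s=s or state(); Rm=R.from_rotvec(s["tcp_rot"]).as_matrix()
    d=Rm.T@(np.array(t)-s["ee_pos"]); cur=np.degrees(np.arctan2(Rm[1,0],Rm[0,0]))
    turn=0 if yaw is None else -((yaw-cur+180)%360-180)
    print("t",round(s["time_s"],2),"pos",s["ee_pos"].round(4),"yawx",cur.round(2),"F",s["ft_force"].round(2),"gap",round(s["finger_gap"],4))
    print("shift",d.round(4),"turn",round(turn,2),"dist",np.linalg.norm(d).round(3),"tilt",np.degrees(np.arccos(-Rm[2,2])).round(2))
if __name__=="__main__":
    a=[float(v) for v in sys.argv[1:]]; plan(a[:3],a[3] if len(a)>3 else None)
E
python3 go.py .40 .09 .49 183.44; python3 go.py .3984 -.2991 .30 183.44
```

```text
t 0.5 pos [0.2282 0.4728 0.4047] yawx 154.23 F [-0.82 -0.47  0.15] gap 0.0852
shift [-0.3211 -0.27   -0.0853] turn -29.21 dist 0.428 tilt 0.0
t 0.5 pos [0.2282 0.4728 0.4047] yawx 154.23 F [-0.82 -0.47  0.15] gap 0.0852
shift [-0.4889 -0.6211  0.1047] turn -29.21 dist 0.797 tilt 0.0
```

```bash
python3 -m inch '0 0 -0.060 -8 0; -0.03 -0.03 -0.085 -16 0; -0.321 -0.27 -0.085 -29.2 0; -0.321 -0.27 -0.085 -29.2 0; -0.321 -0.27 -0.085 -29.2 0; -0.321 -0.27 -0.085 -29.2 0; -0.321 -0.27 -0.085 -29.2 0; -0.321 -0.27 -0.085 -29.2 0' && python3 go.py .3984 -.2991 .30 183.44
```

```text
time_s: 1.5
ee_pos: [0.3965, 0.0962, 0.4901]
tcp_rot: [-0.094, 3.139, 0.0]
ft_force: [1.3, 0.9, -0.8]
finger_gap: 0.0856
t 1.5 pos [0.3965 0.0962 0.4901] yawx -176.57 F [ 1.27  0.94 -0.85] gap 0.0856
shift [ 0.022  -0.3947  0.19  ] turn -0.01 dist 0.439 tilt 0.07
```

```bash
python3 -m inch '0.025 -0.388 0 0 0; 0.025 -0.388 0 0 0; 0.025 -0.388 0 0 0; 0.025 -0.388 0 0 0; 0.025 -0.388 0 0 0; 0.025 -0.388 0.05 0 0; 0.025 -0.388 0.11 0 0; 0.025 -0.388 0.17 0 0' && python3 -m inch '0 0 0.02 0 0; 0 0 0.02 0 0;0 0 0.02 0 0' && python3 go.py .3984 -.2991 .187 183.44
python3 - <<'E'
from meas import *
cv2.imwrite("pics/t1.png",zoom(T["pixels"],340,150,480,290,4));cv2.imwrite("pics/s1.png",zoom(S["pixels"],150,150,290,290,4))
E
```

```text
time_s: 2.5
ee_pos: [0.3941, -0.2913, 0.3321]
tcp_rot: [-0.09, 3.139, -0.002]
ft_force: [1.5, -0.5, -0.9]
finger_gap: 0.0852
time_s: 2.88
ee_pos: [0.3949, -0.29, 0.3147]
tcp_rot: [-0.094, 3.139, -0.003]
ft_force: [0.3, 1.0, -0.9]
finger_gap: 0.0854
t 2.88 pos [ 0.3949 -0.29    0.3147] yawx -176.56 F [ 0.34  0.97 -0.87] gap 0.0854
shift [-0.0028 -0.0091  0.1278] turn 0.0 dist 0.128 tilt 0.13
```

View pics/s1.png

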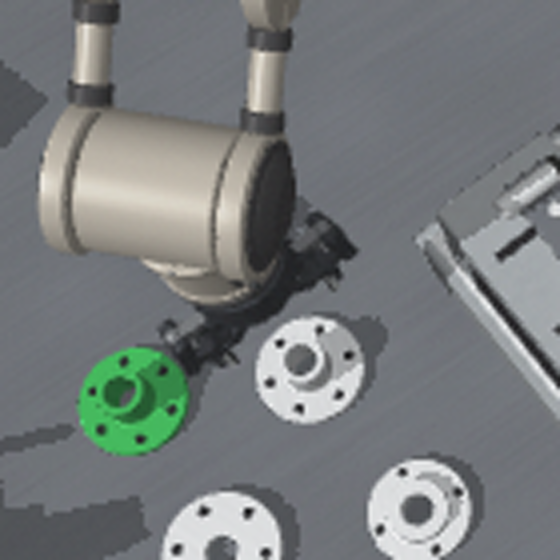

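View pics/t1.png

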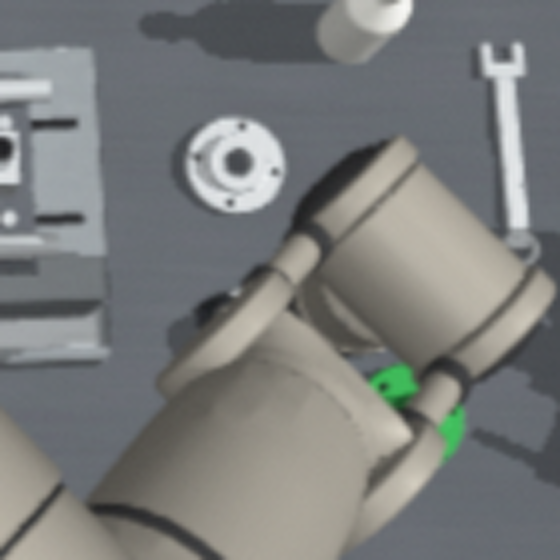

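```bash
python3 -m inch '0 0 0 0 0; 0 0 0 0 0; 0 0 0 0 0' && python3 go.py .3984 -.2991 .184 183.44
```

```text
time_s: 3.35
ee_pos: [0.3945, -0.2897, 0.3137]
tcp_rot: [-0.094, 3.14, -0.0]
ft_force: [-0.9, 0.1, -0.2]
finger_gap: 0.0851
t 3.35 pos [ 0.3945 -0.2897  0.3137] yawx -176.57 F [-0.86  0.13 -0.15] gap 0.0851
shift [-0.0033 -0.0096  0.1297] turn -0.01 dist 0.13 tilt 0.03
```

```bash
python3 -m inch '-0.0033 -0.0096 0.03 0 0; -0.0033 -0.0096 0.07 0 0; -0.0033 -0.0096 0.10 0 0; -0.0033 -0.0096 0.115 0 0; -0.0033 -0.0096 0.123 0 0; -0.0033 -0.0096 0.128 0 0; -0.0033 -0.0096 0.1297 0 0; -0.0033 -0.0096 0.1297 0 0' && python3 go.py .3984 -.2991 .184 183.44
python3 - <<'E'
from meas import *
cv2.imwrite("pics/s2.png",zoom(S["pixels"],180,200,280,280,7))
E
```

```text
time_s: 4.35
ee_pos: [0.3985, -0.2992, 0.1843]
tcp_rot: [-0.094, 3.139, -0.001]
ft_force: [0.1, 0.1, 0.0]
finger_gap: 0.0856
t 4.35 pos [ 0.3985 -0.2992  0.1843] yawx -176.57 F [0.05 0.1  0.05] gap 0.0856
shift [0.0001 0.0001 0.0003] turn -0.01 dist 0.0 tilt 0.06
```

View pics/s2.png

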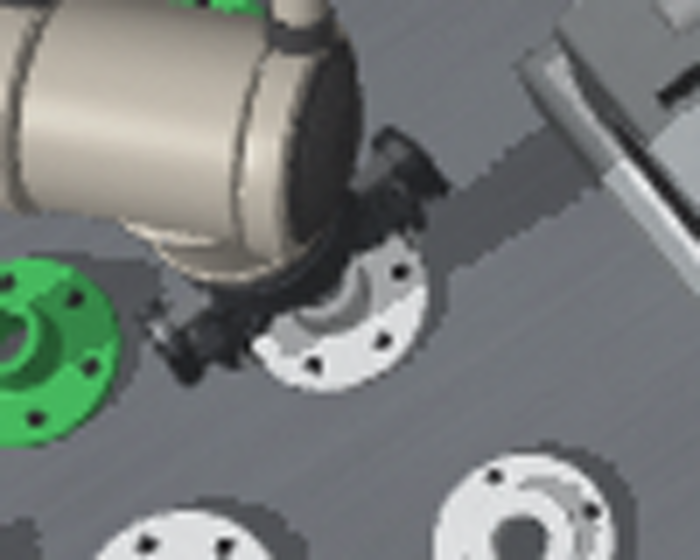

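The fingers straddle the hub of the grey tall flange (disc near side pixel (228,245)) and stay clear of the green part at left. Closing now.

```bash
python3 -m inch '0 0 0 0 80; 0 0 0 0 130; 0 0 0 0 180; 0 0 0 0 255; 0 0 0 0 255; 0 0 0 0 255; 0 0 0 0 255;0 0 0 0 255' 60 && python3 -m inch '0 0 -0.005 0 255; 0 0 -0.02 0 255; 0 0 -0.05 0 255; 0 0 -0.08 0 255; 0 0 -0.10 0 255; 0 0 -0.11 0 255; 0 0 -0.11 0 255; 0 0 -0.11 0 255' && python3 go.py .40 -.299 .184 183.44
python3 - <<'E'
from meas import *
cv2.imwrite("pics/s3.png",zoom(S["pixels"],170,180,280,270,7))
E
```

```text
time_s: 5.45
ee_pos: [0.3984, -0.2992, 0.1841]
tcp_rot: [-0.094, 3.14, -0.001]
ft_force: [-1.0, -0.3, 5.2]
finger_gap: 0.0365
time_s: 6.45
ee_pos: [0.3981, -0.2989, 0.2929]
tcp_rot: [0.094, -3.139, -0.002]
ft_force: [0.3, 0.4, -6.9]
finger_gap: 0.0363
t 6.45 pos [ 0.3981 -0.2989  0.2929] yawx -176.57 F [ 0.31  0.35 -6.89] gap 0.0363
shift [-0.002  -0.0004  0.1089] turn -0.01 dist 0.109 tilt 0.11
```

View pics/s3.png

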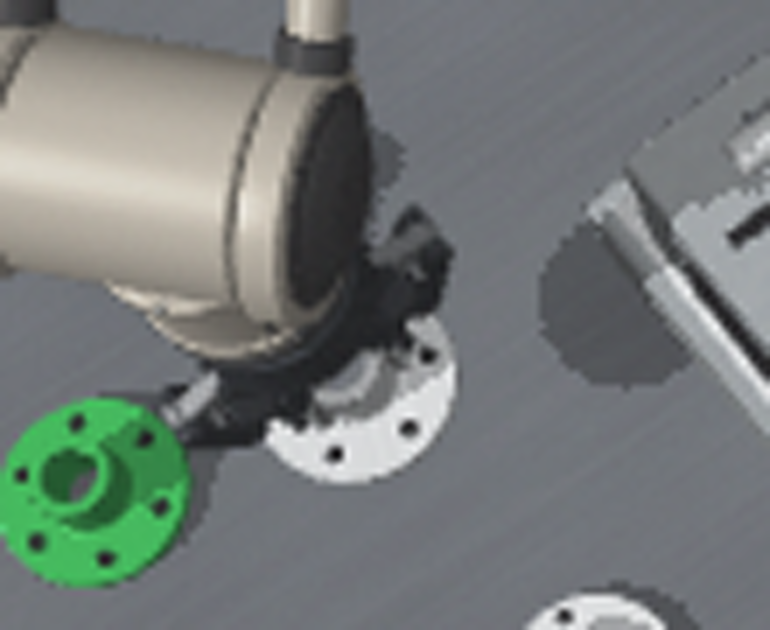

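The flange is lifted (about -6.9 N, gap 36 mm). I'll go high over the end housing to above the spindle.

```bash
python3 -m inch '0 0 -0.02 0 255; 0 0 -0.06 0 255; 0 0 -0.10 0 255; 0 0 -0.14 0 255; 0 0 -0.18 0 255; 0 0 -0.20 0 255; 0 0 -0.207 0 255; 0 0 -0.207 0 255' && python3 go.py .490 .0727 .50 183.44
```

```text
time_s: 7.55
ee_pos: [0.3984, -0.2992, 0.4999]
tcp_rot: [0.094, -3.139, -0.002]
ft_force: [0.7, 0.4, -7.1]
finger_gap: 0.0366
t 7.55 pos [ 0.3984 -0.2992  0.4999] yawx -176.57 F [ 0.72  0.43 -7.1 ] gap 0.0366
shift [-1.137e-01  3.657e-01  2.000e-04] turn -0.01 dist 0.383 tilt 0.08
```

```bash
python3 -m inch '-0.006 0.018 0 0 255; -0.019 0.060 0 0 255; -0.035 0.112 0 0 255; -0.051 0.164 0 0 255; -0.067 0.216 0 0 255; -0.083 0.268 0 0 255; -0.098 0.316 0 0 255; -0.108 0.350 0 0 255' && python3 -m inch '-0.004 0.010 0 0 255; -0.0057 0.0157 0 0 255; -0.0057 0.0157 0.02 0 255; -0.0057 0.0157 0.06 0 255; -0.0057 0.0157 0.10 0 255; -0.0057 0.0157 0.12 0 255; -0.0057 0.0157 0.13 0 255; -0.0057 0.0157 0.13 0 255' && python3 go.py .490 .0727 .32 183.44;  python3 - <<'E'
from meas import *
cv2.imwrite("pics/s4.png",zoom(S["pixels"],240,80,440,280,3));cv2.imwrite("pics/t4.png",zoom(T["pixels"],200,110,400,250,4))
E
```

```text
time_s: 8.55
ee_pos: [0.4849, 0.0597, 0.4997]
tcp_rot: [0.097, -3.138, -0.001]
ft_force: [-0.2, -0.3, -7.5]
finger_gap: 0.0366
time_s: 9.55
ee_pos: [0.49, 0.0723, 0.3707]
tcp_rot: [0.093, -3.14, 0.0]
ft_force: [0.1, 0.3, -5.8]
finger_gap: 0.0367
t 9.55 pos [0.49   0.0723 0.3707] yawx -176.62 F [ 0.11  0.28 -5.79] gap 0.0367
shift [-0.      0.0004  0.0507] turn -0.06 dist 0.051 tilt 0.03
```

View pics/s4.png

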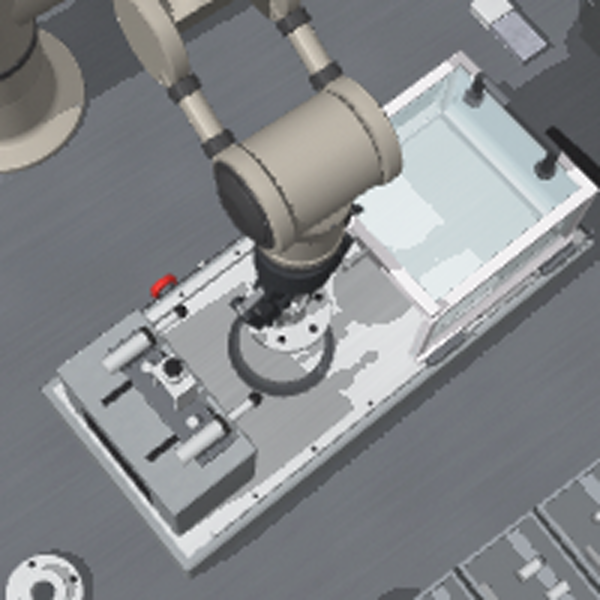

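View pics/t4.png

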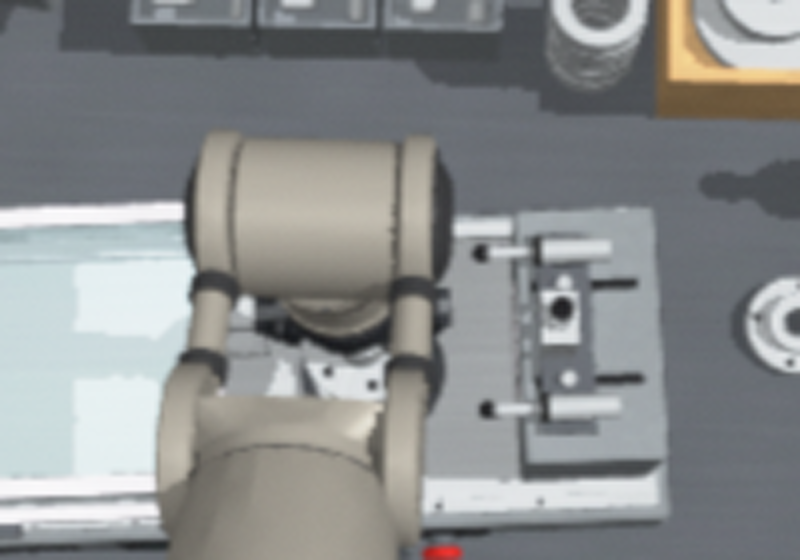

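```bash
cat > arc.py <<'E'
from meas import *
from scipy.optimize import least_squares
s=state(); z=s["ee_pos"][2]-.184+.010
g=cv2.cvtColor(S["pixels"],cv2.COLOR_BGR2GRAY).astype(np.float32)
def run(c0,z,r0=.045,lo=.030,hi=.060,angs=np.radians(np.arange(-80,60,4)),thr=195):
    # radial scan in the plane from c0; find last bright
    P=[]
    for a in angs:
        rr=np.arange(lo,hi,.0003); uv=np.array([proj(S,(c0[0]+r*np.cos(a),c0[1]+r*np.sin(a),z)) for r in rr],np.float32)
        v=cv2.remap(g,uv[:,:1],uv[:,1:],cv2.INTER_LINEAR)[:,0]
        k=np.where((v[:-1]>=thr)&(v[1:]<thr))[0]
        if len(k): P.append((c0[0]+rr[k[0]]*np.cos(a),c0[1]+rr[k[0]]*np.sin(a)))
    P=np.array(P)
    f=least_squares(lambda q:np.linalg.norm(P-q,axis=1)-r0,c0,loss="soft_l1",f_scale=.0005)
    r=np.linalg.norm(P-f.x,axis=1)-r0
    print("z",round(z,4),"centre",f.x.round(4),"n",len(P),"res",(1000*r).round(1))
if __name__=="__main__": run(np.array([.4896,.0744]),z)
E
python3 arc.py
python3 - <<'E'
from meas import *
cv2.imwrite("pics/s5.png",zoom(S["pixels"],300,160,370,220,10))
E
```

```text
z 0.1979 centre [0.4886 0.0755] n 35 res [ -7.1  -7.6  -7.3  -6.1   0.3   0.3   0.9 -13.5   0.3   1.5   1.2  -9.6
   1.2   0.5   0.5   0.2   0.4   1.   -0.    0.8  -0.2  -0.2 -13.5  -0.1
  -0.5  -0.6 -12.7  -0.8  -1.2  -0.1  -0.2  -0.3   4.7  10.3   6.6]
```

View pics/s5.png

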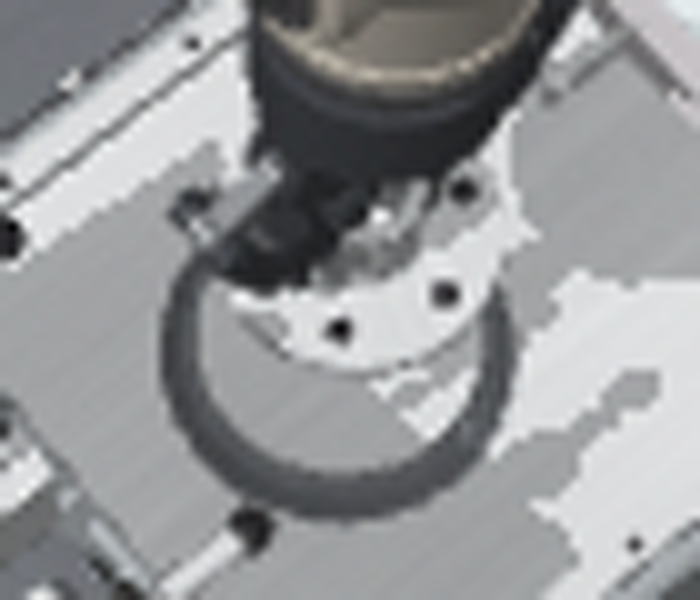

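```bash
python3 -m inch '-0.0005 -0.0005 0.02 0 255; -0.0005 -0.0005 0.04 0 255; -0.0005 -0.0005 0.05 0 255; -0.0005 -0.0005 0.055 0 255; -0.0005 -0.0005 0.055 0 255; -0.0005 -0.0005 0.055 0 255' && python3 arc.py;  python3 - <<'E'
from meas import *
cv2.imwrite("pics/s6.png",zoom(S["pixels"],300,160,370,220,10))
E
```

```text
time_s: 10.6
ee_pos: [0.4908, 0.0723, 0.3165]
tcp_rot: [-0.094, 3.139, 0.0]
ft_force: [0.2, -0.7, -6.6]
finger_gap: 0.0365
z 0.1424 centre [0.4886 0.0742] n 26 res [ -0.9  -0.9   0.7   0.4  -0.1  -0.1   0.3   0.6  -0.6   0.   -0.5   0.4
   0.1 -13.1   0.4   0.4   0.7 -12.5   0.7  -0.3  -0.9  -0.    0.2  -0.1
  -0.1  -0.2]
```

View pics/s6.png

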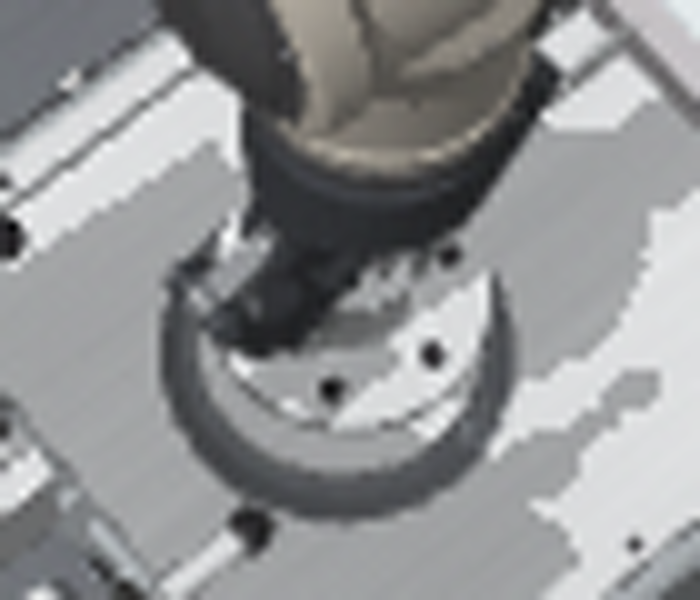

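```bash
python3 -m inch '0 0 0.002 0 255; 0 0 0.004 0 255; 0 0 0.006 0 255; 0 0 0.008 0 255; 0 0 0.010 0 255' && python3 -m inch '0 0 0.002 0 255; 0 0 0.004 0 255; 0 0 0.006 0 255'
```

```text
time_s: 11.42
ee_pos: [0.4905, 0.0723, 0.3056]
tcp_rot: [-0.094, 3.14, 0.0]
ft_force: [-0.6, 0.2, -7.0]
finger_gap: 0.0365
time_s: 11.8
ee_pos: [0.4905, 0.0722, 0.2997]
tcp_rot: [-0.094, 3.14, 0.0]
ft_force: [-0.0, -0.5, -6.9]
finger_gap: 0.0361
```

```bash
python3 -m inch '0 0 0.002 0 255; 0 0 0.003 0 255; 0 0 0.004 0 255'; python3 go.py .490 .0727 .282
```

```text
time_s: 12.18
ee_pos: [0.4905, 0.0722, 0.2958]
tcp_rot: [-0.094, 3.14, 0.0]
ft_force: [-0.5, -0.8, -5.9]
finger_gap: 0.0364
t 12.18 pos [0.4905 0.0722 0.2958] yawx -176.57 F [-0.53 -0.78 -5.94] gap 0.0364
shift [0.0005 0.0005 0.0138] turn 0 dist 0.014 tilt 0.01
```

```bash
python3 -m inch '0 0 0.002 0 255; 0 0 0.004 0 255; 0 0 0.006 0 255; 0 0 0.008 0 255; 0 0 0.0095 0 255'; python3 -m inch '0 0 0.001 0 255; 0 0 0.002 0 255'
```

```text
time_s: 12.8
ee_pos: [0.4905, 0.0722, 0.2862]
tcp_rot: [0.094, -3.14, -0.0]
ft_force: [0.3, 0.5, -6.3]
finger_gap: 0.0366
time_s: 13.05
ee_pos: [0.4905, 0.0722, 0.2843]
tcp_rot: [-0.094, 3.14, 0.0]
ft_force: [-0.6, -0.0, -6.2]
finger_gap: 0.037
```

```bash
python3 -m inch '0 0 0.0007 0 255; 0 0 0.0014 0 255';python3 go.py .490 .0727 .282
```

```text
time_s: 13.3
ee_pos: [0.4905, 0.0723, 0.2829]
tcp_rot: [-0.094, 3.14, 0.0]
ft_force: [-0.5, -0.8, -7.4]
finger_gap: 0.0366
t 13.3 pos [0.4905 0.0723 0.2829] yawx -176.57 F [-0.55 -0.81 -7.36] gap 0.0366
shift [0.0005 0.0005 0.0009] turn 0 dist 0.001 tilt 0.0
```

```bash
python3 -m inch '0 0 0.0006 0 255; 0 0 0.001 0 255';python3 -m inch '0 0 0.0003 0 255; 0 0 0.0006 0 255'
```

```text
time_s: 13.55
ee_pos: [0.4905, 0.0723, 0.2822]
tcp_rot: [-0.094, 3.14, 0.0]
ft_force: [-2.6, -0.4, -0.0]
finger_gap: 0.0363
time_s: 13.8
ee_pos: [0.4904, 0.0723, 0.2821]
tcp_rot: [-0.094, 3.14, -0.0]
ft_force: [-5.5, 0.0, 7.5]
finger_gap: 0.0367
```

Contact came at TCP z = 0.282, the height expected for full seating. Releasing now.

```bash
python3 -m inch '0 0 0 0 130; 0 0 0 0 115; 0 0 0 0 90; 0 0 0 0 60; 0 0 0 0 60; 0 0 0 0 60' && python3 -m inch '0 0 -0.01 0 60; 0 0 -0.03 0 60; 0 0 -0.07 0 60; 0 0 -0.12 0 60; 0 0 -0.17 0 60; 0 0 -0.20 0 60; 0 0 -0.20 0 60; 0 0 -0.20 0 60'; python3 go.py .472 .377 .50
python3 - <<'E'
from meas import *
cv2.imwrite("pics/s7.png",zoom(S["pixels"],290,150,380,230,8))
E
```

```text
time_s: 14.55
ee_pos: [0.4905, 0.0723, 0.2813]
tcp_rot: [-0.094, 3.14, 0.0]
ft_force: [-1.0, -0.2, -0.8]
finger_gap: 0.0653
time_s: 15.55
ee_pos: [0.4902, 0.0722, 0.4807]
tcp_rot: [0.094, -3.139, -0.0]
ft_force: [-0.5, -0.1, -0.4]
finger_gap: 0.0654
t 15.55 pos [0.4902 0.0722 0.4807] yawx -176.57 F [-0.52 -0.07 -0.43] gap 0.0654
shift [-0.      0.3053 -0.0192] turn 0 dist 0.306 tilt 0.06
```

View pics/s7.png

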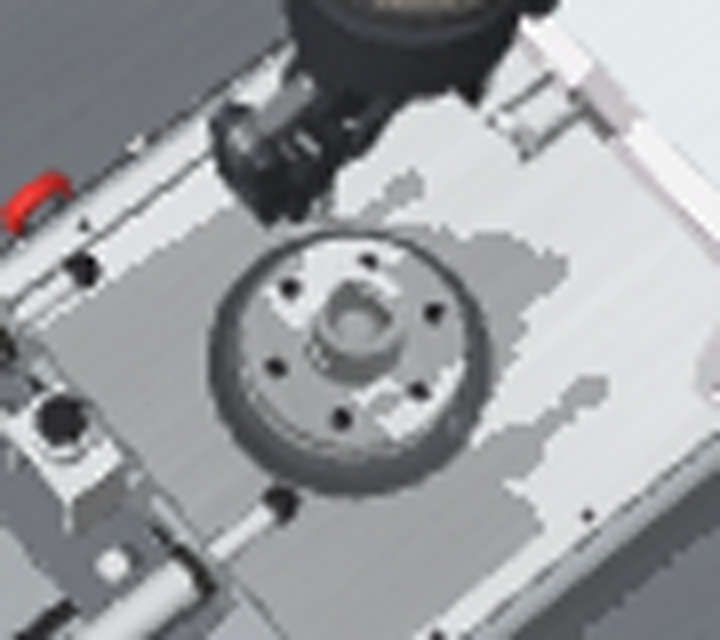

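The flange lies flat on the faceplate with the arbor visible in its bore (crop (360,315)). Now to the handle.

```bash
python3 -m inch '0 0.03 -0.01 0 60; 0 0.08 -0.019 0 60; 0 0.14 -0.019 0 60; 0 0.20 -0.019 0 60; 0 0.26 -0.019 0 60; 0 0.295 -0.019 0 60; 0 0.3053 -0.019 0 60; 0 0.3053 -0.019 0 60' && python3 go.py .472 .377 .405 183.44
python3 - <<'E'
from meas import *
cv2.imwrite("pics/s8.png",zoom(S["pixels"],330,60,450,170,6)); cv2.imwrite("pics/t8.png",zoom(T["pixels"],130,120,270,240,5))
E
python3 arc.py
python3 - <<'E'
import arc
arc.run(arc.np.array([.4896,.0744]),.108,thr=125,angs=arc.np.radians(arc.np.arange(-180,180,10)),lo=.038,hi=.054)
E
```

```text
time_s: 16.65
ee_pos: [0.4724, 0.3771, 0.4993]
tcp_rot: [0.095, -3.139, 0.002]
ft_force: [0.6, 0.3, -0.2]
finger_gap: 0.0654
t 16.65 pos [0.4724 0.3771 0.4993] yawx -176.53 F [ 0.61  0.25 -0.16] gap 0.0654
shift [0.0002 0.0001 0.0943] turn 0.03 dist 0.094 tilt 0.11
z 0.3266 centre [0.4888 0.0767] n 29 res [  5.7   6.3   3.    0.6  -6.9  -8.1  -9.1 -10.3   5.5   1.6   2.1   5.3
  -8.6  -8.4  -8.2  -7.8  -7.   -5.9  -3.7   0.1   5.    4.2   7.4  10.8
   1.5   0.2   5.4  -6.7 -11.3]
z 0.108 centre [0.4902 0.074 ] n 36 res [-0.1 -0.5  0.   0.5  1.6  0.6  1.   2.4  1.1  1.3  3.3 -1.3 -1.1 -1.1
  2.8  1.9 -0.8  3.7  2.9  1.8  1.6  1.1  1.2  0.2 -0.   0.1  0.5 -0.6
  0.1 -0.1  0.6  0.9  0.3  0.6  0.9  0.3]
```

View pics/s8.png

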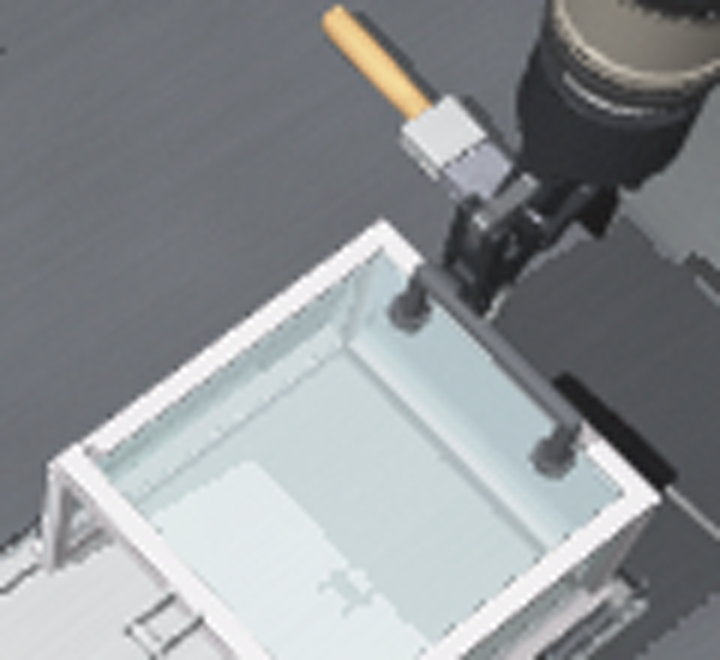

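View pics/t8.png

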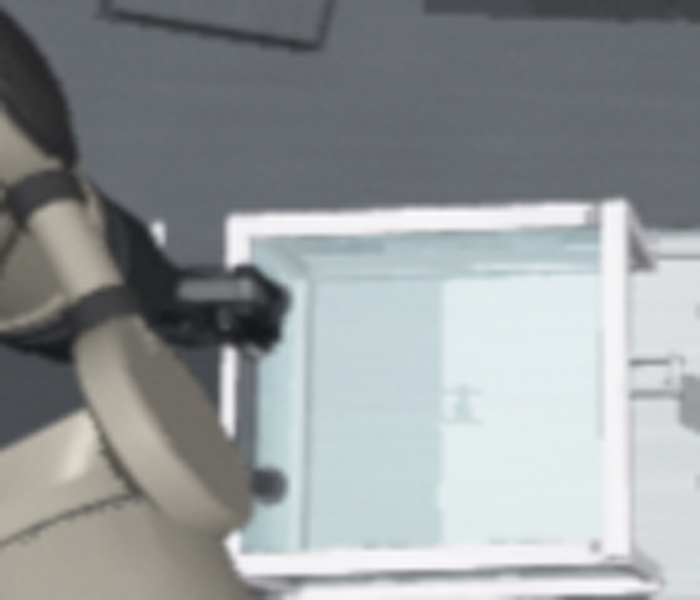

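The fitted flange disc centre at seated height (0.4902, 0.0740) matches the seat in the same view (0.4896, 0.0744). Descending around the handle bar.

```bash
python3 -m inch '0 0 0.02 0 60; 0 0 0.05 0 60; 0 0 0.07 0 60; 0 0 0.082 0 60; 0 0 0.090 0 60; 0 0 0.0943 0 60; 0 0 0.0943 0 60; 0 0 0.0943 0 60' && python3 go.py .472 .377 .405 183.44
python3 - <<'E'
from meas import *
cv2.imwrite("pics/s9.png",zoom(S["pixels"],370,80,450,140,9))
E
```

```text
time_s: 17.95
ee_pos: [0.4723, 0.3771, 0.4066]
tcp_rot: [-0.094, 3.139, 0.001]
ft_force: [0.0, 0.7, -0.4]
finger_gap: 0.0654
t 17.95 pos [0.4723 0.3771 0.4066] yawx -176.57 F [ 0.03  0.69 -0.43] gap 0.0654
shift [ 0.0003 -0.      0.0016] turn -0.01 dist 0.002 tilt 0.06
```

View pics/s9.png

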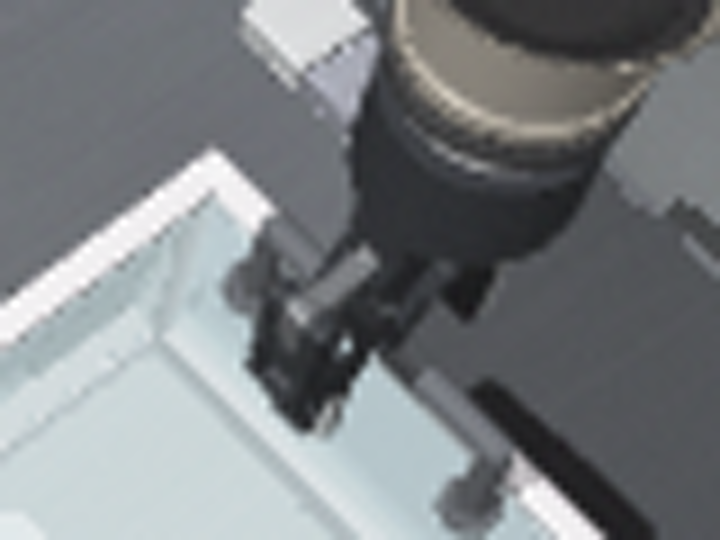

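The bar runs between the open fingers. Closing lightly.

```bash
python3 -m inch '0 0 0.001 0 130; 0 0 0.001 0 180; 0 0 0.001 0 210; 0 0 0.001 0 225; 0 0 0.001 0 240; 0 0 0.001 0 255; 0 0 0.001 0 255;0 0 0.001 0 255' 40 && python3 go.py .472 .377 .405 183.44
```

```text
time_s: 19.05
ee_pos: [0.4722, 0.3771, 0.4052]
tcp_rot: [-0.094, 3.14, 0.001]
ft_force: [-0.9, 2.0, 1.4]
finger_gap: 0.0104
t 19.05 pos [0.4722 0.3771 0.4052] yawx -176.57 F [-0.91  1.96  1.38] gap 0.0104
shift [ 0.0002 -0.0001  0.0002] turn -0.01 dist 0.0 tilt 0.02
```

```bash
python3 -m inch '0 -0.004 0 0 255; 0 -0.012 0 0 255; 0 -0.024 0 0 255; 0 -0.038 0 0 255; 0 -0.052 0 0 255; 0 -0.066 0 0 255; 0 -0.080 0 0 255; 0 -0.094 0 0 255' && python3 go.py .490 .0727 .405 183.44
```

```text
time_s: 20.05
ee_pos: [0.4778, 0.2822, 0.4051]
tcp_rot: [0.094, -3.14, -0.0]
ft_force: [-1.4, 1.4, 3.4]
finger_gap: 0.0104
t 20.05 pos [0.4778 0.2822 0.4051] yawx -176.58 F [-1.38  1.44  3.44] gap 0.0104
shift [ 3.000e-04 -2.098e-01  1.000e-04] turn -0.02 dist 0.21 tilt 0.01
```

```bash
python3 -m inch '0 -0.010 0 0 255; 0 -0.022 0 0 255; 0 -0.034 0 0 255; 0 -0.046 0 0 255; 0 -0.058 0 0 255; 0 -0.066 0 0 255; 0 -0.071 0 0 255; 0 -0.073 0 0 255' && python3 go.py .490 .0727 .405 183.44
python3 - <<'E'
from meas import *
cv2.imwrite("pics/s10.png",zoom(S["pixels"],250,80,450,270,3.5)); cv2.imwrite("pics/t10.png",zoom(T["pixels"],200,120,400,260,4))
E
```

```text
time_s: 21.05
ee_pos: [0.4821, 0.2096, 0.4051]
tcp_rot: [0.094, -3.14, 0.0]
ft_force: [-3.9, 1.6, 6.1]
finger_gap: 0.0102
t 21.05 pos [0.4821 0.2096 0.4051] yawx -176.58 F [-3.86  1.62  6.1 ] gap 0.0102
shift [ 0.0003 -0.1371  0.0002] turn -0.02 dist 0.137 tilt 0.03
```

View pics/s10.png

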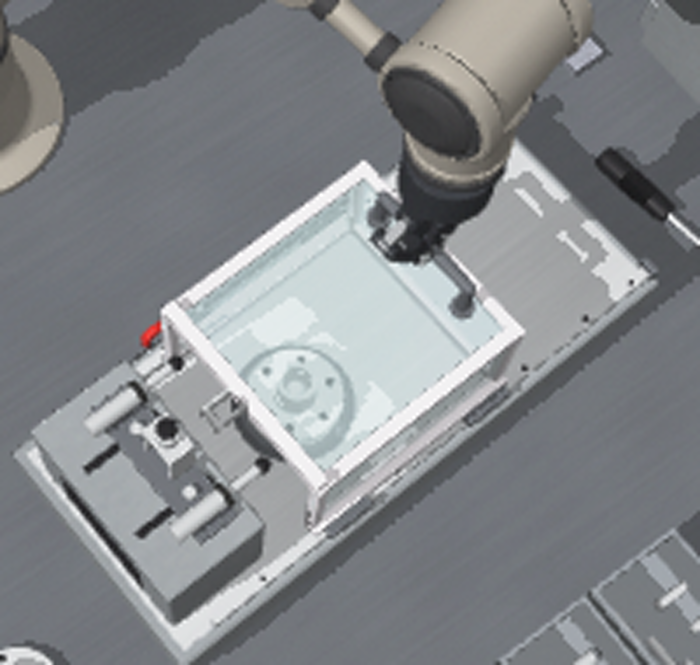

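View pics/t10.png

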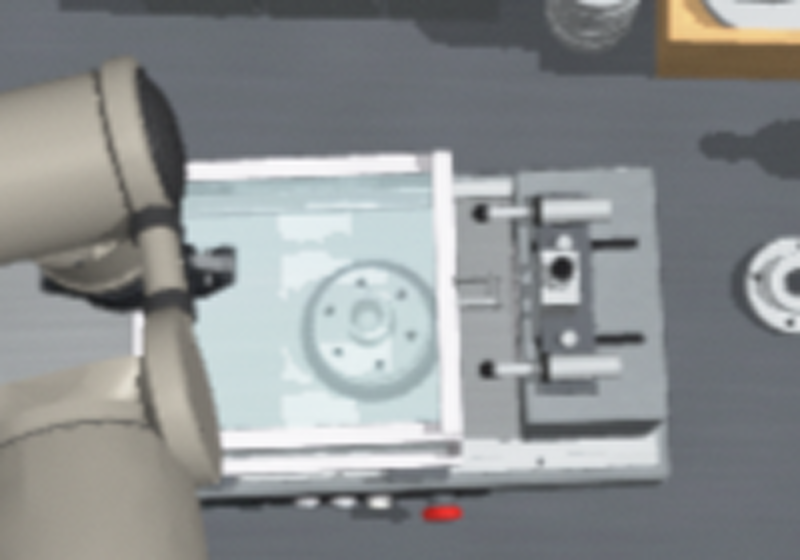

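The hood glides at about 1.5 N, and the flange is visible under it (top crop (368,320)). I'll regrip briefly to relieve the side and vertical strain, then push slowly with force checks.

```bash
python3 -m inch '0 0 0 0 215; 0 0 0 0 215; 0 0 0 0 255; 0 0 0 0 255; 0 0 0 0 255' 40; python3 -m inch '0 -0.003 0 0 255; 0 -0.007 0 0 255; 0 -0.011 0 0 255; 0 -0.015 0 0 255' && python3 go.py .490 .0727 .405 183.44
```

```text
time_s: 21.78
ee_pos: [0.4824, 0.2102, 0.4047]
tcp_rot: [0.094, -3.14, 0.001]
ft_force: [1.5, -2.0, -2.9]
finger_gap: 0.0109
time_s: 22.28
ee_pos: [0.4832, 0.1951, 0.4048]
tcp_rot: [-0.094, 3.14, 0.001]
ft_force: [3.9, 5.1, -7.9]
finger_gap: 0.0105
t 22.27 pos [0.4832 0.1951 0.4048] yawx -176.58 F [ 3.9   5.11 -7.93] gap 0.0105
shift [ 0.0006 -0.1226 -0.0003] turn -0.02 dist 0.123 tilt 0.03
```

```bash
python3 -m inch '0 -0.002 0 0 255; 0 -0.004 0 0 255; 0 -0.006 0 0 255'; python3 -m inch '0 -0.002 0 0 255; 0 -0.004 0 0 255; 0 -0.006 0 0 255' && python3 go.py .490 .0727 .405 183.44
```

```text
time_s: 22.65
ee_pos: [0.4835, 0.1896, 0.4048]
tcp_rot: [-0.094, 3.14, 0.002]
ft_force: [3.5, 5.3, -7.1]
finger_gap: 0.0106
time_s: 23.02
ee_pos: [0.4839, 0.1837, 0.4048]
tcp_rot: [-0.094, 3.14, 0.003]
ft_force: [3.9, 6.1, -8.2]
finger_gap: 0.0106
t 23.02 pos [0.4839 0.1837 0.4048] yawx -176.57 F [ 3.93  6.14 -8.19] gap 0.0106
shift [ 0.0005 -0.1112 -0.0004] turn -0.01 dist 0.111 tilt 0.1
```

```bash
python3 -m inch '0 -0.002 0 0 255; 0 -0.004 0 0 255; 0 -0.006 0 0 255'; python3 -m inch '0 -0.002 0 0 255; 0 -0.004 0 0 255; 0 -0.006 0 0 255' && python3 go.py .490 .0727 .405 183.44
```

```text
time_s: 23.4
ee_pos: [0.4842, 0.1778, 0.4048]
tcp_rot: [-0.094, 3.14, 0.003]
ft_force: [4.0, 5.8, -7.7]
finger_gap: 0.0103
time_s: 23.78
ee_pos: [0.4846, 0.1719, 0.4047]
tcp_rot: [-0.094, 3.14, 0.004]
ft_force: [3.5, 7.9, -8.4]
finger_gap: 0.0105
t 23.77 pos [0.4846 0.1719 0.4047] yawx -176.56 F [ 3.54  7.91 -8.41] gap 0.0105
shift [ 0.0005 -0.0993 -0.0005] turn -0.0 dist 0.099 tilt 0.13
```

Now finer steps, reading the force at each.

```bash
for i in 1; do python3 -m inch '0 -0.0015 0 0 255; 0 -0.003 0 0 255'; python3 -m inch '0 -0.0015 0 0 255; 0 -0.003 0 0 255'; done | grep -E 'pos|force'; python3 go.py .490 .0727 .405 183.44
```

```text
ee_pos: [0.4847, 0.1693, 0.4048]
ft_force: [3.5, 10.6, -9.5]
ee_pos: [0.4849, 0.1667, 0.4048]
ft_force: [4.0, 12.6, -8.7]
t 24.27 pos [0.4849 0.1667 0.4048] yawx -176.55 F [ 4.   12.59 -8.66] gap 0.0106
shift [ 0.0005 -0.0941 -0.0007] turn 0.01 dist 0.094 tilt 0.26
```

```bash
(python3 -m inch '0 -0.001 0 0 255; 0 -0.002 0 0 255'; python3 -m inch '0 -0.001 0 0 255; 0 -0.002 0 0 255') | grep -E 'pos|force'; python3 go.py .490 .0727 .405 183.44
```

```text
ee_pos: [0.485, 0.1648, 0.4048]
ft_force: [3.9, 13.2, -9.5]
ee_pos: [0.485, 0.163, 0.4047]
ft_force: [3.6, 13.6, -9.5]
t 24.77 pos [0.485  0.163  0.4047] yawx -176.54 F [ 3.57 13.56 -9.52] gap 0.0103
shift [ 0.0005 -0.0904 -0.0007] turn 0.02 dist 0.09 tilt 0.3
```

```bash
(python3 -m inch '0 -0.001 0 0 255; 0 -0.002 0 0 255'; python3 -m inch '0 -0.001 0 0 255; 0 -0.002 0 0 255') | grep -E 'pos|force'; python3 go.py .490 .0727 .405 183.44
```

```text
ee_pos: [0.4852, 0.1607, 0.4048]
ft_force: [3.9, 9.9, -8.6]
ee_pos: [0.4854, 0.1582, 0.4048]
ft_force: [3.2, 7.7, -8.4]
t 25.27 pos [0.4854 0.1582 0.4048] yawx -176.55 F [ 3.23  7.71 -8.43] gap 0.0103
shift [ 0.0005 -0.0856 -0.0005] turn 0.01 dist 0.086 tilt 0.16
```

```bash
(python3 -m inch '0 -0.001 0 0 255'; python3 -m inch '0 -0.001 0 0 255';python3 -m inch '0 -0.001 0 0 255') | grep -E 'pos|force'
```

```text
ee_pos: [0.4854, 0.157, 0.4047]
ft_force: [4.1, 6.1, -7.7]
ee_pos: [0.4855, 0.1558, 0.4048]
ft_force: [3.4, 3.7, -7.6]
ee_pos: [0.4856, 0.1544, 0.4048]
ft_force: [5.1, 4.5, -7.1]
```

```bash
(python3 -m inch '0 -0.0007 0 0 255'; python3 -m inch '0 -0.0007 0 0 255') | grep -E 'pos|force'
```

```text
ee_pos: [0.4856, 0.154, 0.4048]
ft_force: [3.7, 7.3, -8.6]
ee_pos: [0.4857, 0.1536, 0.4048]
ft_force: [4.2, 8.2, -8.1]
```

```bash
(python3 -m inch '0 -0.0006 0 0 255'; python3 -m inch '0 0 0 0 255') | grep -E 'pos|force'
```

```text
ee_pos: [0.4857, 0.1532, 0.4048]
ft_force: [4.4, 7.8, -9.0]
ee_pos: [0.4857, 0.1531, 0.4048]
ft_force: [4.5, 7.1, -7.9]
```

The force is flat at buffer level after the drop, which suggests the bolt has clicked. I'll ease back a little to test whether the catch holds the hood.

```bash
(python3 -m inch '0 0.0008 0 0 255'; python3 -m inch '0 0.0008 0 0 255';python3 -m inch '0 0.0008 0 0 255';python3 -m inch '0 0 0 0 255') | grep -E 'pos|force'
```

```text
ee_pos: [0.4857, 0.1536, 0.4048]
ft_force: [4.2, 5.3, -8.2]
ee_pos: [0.4856, 0.1542, 0.4048]
ft_force: [4.4, 3.0, -8.6]
ee_pos: [0.4856, 0.1546, 0.4048]
ft_force: [4.4, -0.5, -9.3]
ee_pos: [0.4856, 0.1546, 0.4048]
ft_force: [4.9, 1.3, -10.0]
```

```bash
(python3 -m inch '0 0.0007 0 0 255'; python3 -m inch '0 0.0005 0 0 255';python3 -m inch '0 0 0 0 255') | grep -E 'pos|force'
```

```text
ee_pos: [0.4856, 0.1549, 0.4048]
ft_force: [5.4, -4.0, -9.3]
ee_pos: [0.4856, 0.1551, 0.4047]
ft_force: [5.1, -5.5, -9.1]
ee_pos: [0.4856, 0.1551, 0.4048]
ft_force: [4.9, -3.9, -9.5]
```

Pulling back now meets a reverse force of -5.5 N with only about 0.2 mm of motion, so the catch holds. I'll unload to about zero, release, and back straight up.

```bash
python3 -m inch '0 -0.0008 0 0 255; 0 -0.0008 0 0 235; 0 -0.0008 0 0 220; 0 -0.0008 0 0 190; 0 -0.0008 0 0 150; 0 -0.0008 0 0 120; 0 -0.0008 0 0 120'
python3 - <<'E'
from meas import *
cv2.imwrite("pics/s11.png",zoom(S["pixels"],250,100,430,270,3.5))
E
```

```text
time_s: 27.9
ee_pos: [0.4854, 0.1553, 0.4053]
tcp_rot: [-0.094, 3.14, 0.0]
ft_force: [0.4, 0.0, -0.6]
finger_gap: 0.0452
```

View pics/s11.png

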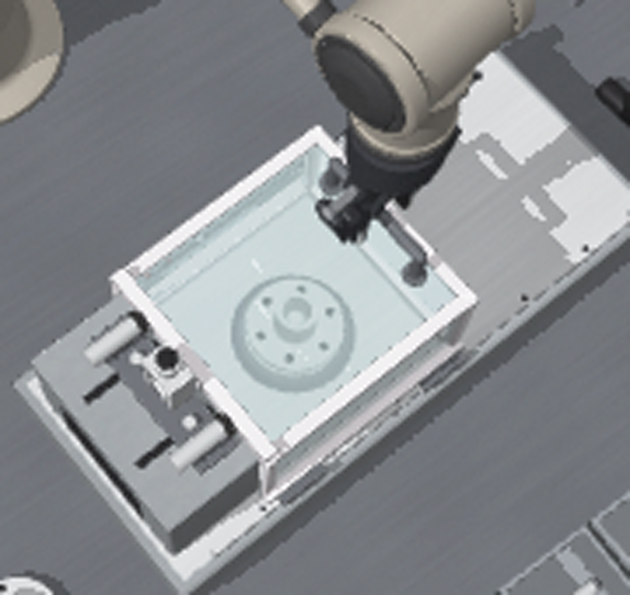

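The hood stays shut with the fingers clear (contact force zero), with the header bar up against the catch at crop (190,360). Withdrawing upward.

```bash
python3 -m inch '0 0 -0.01 0 120; 0 0 -0.03 0 120; 0 0 -0.06 0 120; 0 0 -0.09 0 120; 0 0.03 -0.10 0 120; 0 0.08 -0.10 0 120; 0 0.13 -0.10 0 120; 0 0.16 -0.10 0 120'; python3 -m inch '0 0.03 0 0 120; 0 0.05 0 0 120; 0 0.05 0 0 120; 0 0.05 0 0 120;0 0.05 0 0 120'
python3 - <<'E'
from meas import *
cv2.imwrite("pics/s12.png",zoom(S["pixels"],250,100,430,270,3.5)); cv2.imwrite("pics/t12.png",T["pixels"])
import arc
arc.run(np.array([.4896,.0744]),.108,thr=125,angs=np.radians(np.arange(-180,180,10)),lo=.038,hi=.054)
E
```

```text
time_s: 29.0
ee_pos: [0.4754, 0.3169, 0.5057]
tcp_rot: [-0.096, 3.14, 0.001]
ft_force: [-0.8, 0.3, -0.3]
finger_gap: 0.0455
time_s: 29.62
ee_pos: [0.4733, 0.3638, 0.5053]
tcp_rot: [-0.092, 3.14, -0.0]
ft_force: [0.2, -0.0, -0.0]
finger_gap: 0.0452Traceback (most recent call last):
  File "<stdin>", line 4, in <module>
  File "arc.py", line 14, in run
    f=least_squares(lambda q:np.linalg.norm(P-q,axis=1)-r0,c0,loss="soft_l1",f_scale=.0005)
    return func(*args, **kwargs)
    vector_fun = VectorFunction(
        fun_wrapped,
    ...<6 lines>...
        workers=workers
    )
    self._update_fun()
    ~~~~~~~~~~~~~~~~^^
    self.f = self.fun_wrapped(xp_copy(self.x))
             ~~~~~~~~~~~~~~~~^^^^^^^^^^^^^^^^^
    return np.atleast_1d(self.fun(x))
                         ~~~~~~~~^^^
    return self.f(x, *self.args, **self.kwargs)
           ~~~~~~^^^^^^^^^^^^^^^^^^^^^^^^^^^^^^
  File "arc.py", line 14, in <lambda>
    f=least_squares(lambda q:np.linalg.norm(P-q,axis=1)-r0,c0,loss="soft_l1",f_scale=.0005)
                                            ~^~
ValueError: operands could not be broadcast together with shapes (0,) (2,)
```

View pics/s12.png

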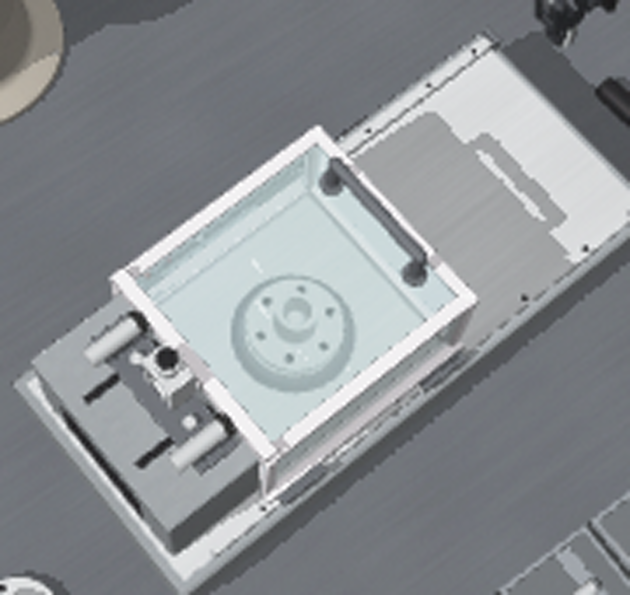

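View pics/t12.png

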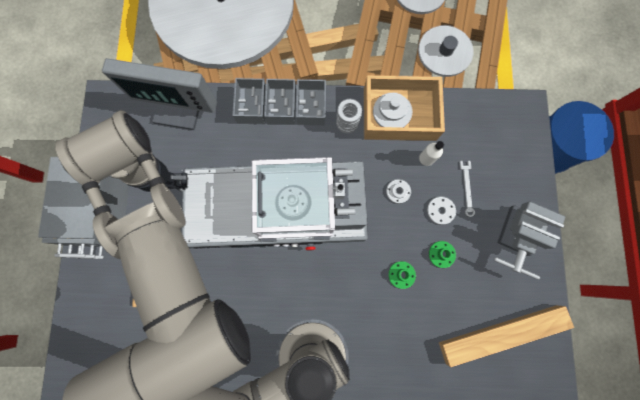

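The hood has not moved since release, the flange sits under it at top (293,201), and the bystanders are at their starting pixels. Handing in.

Run:
```python
from bench import *
print(hand_in()); s=state(); print(s["time_s"],s["ft_force"])
```

```text
the job is handed in; nothing more can be done
None
the job is handed in; nothing more can be done
```

The tall-hub grey flange is on the balancing machine, fully down on the faceplate and let go. The hood is shut on its catch, and I handed the job in at about 30 s.

**Flange:** I gripped it by the hub and lowered it over the arbor. It touched down at TCP z = 0.282, the height expected for full seating. After release, the disc centre in the side view was within 1 mm of the measured seat.

**Hood:** I gripped the handle and pushed the hood shut in small steps. The push peaked at about 13.6 N, fell to about 4 N, then held at 7–8 N, and I stopped before the solid stop. Easing back 2–3 mm turned the force to about -5.5 N, so the catch was holding. After release the contact force was zero, and the hood looked unmoved in side views about 1.7 s apart.

**Failed or uncertain checks:**
- **Final flange fit:** repeating the fit through the closed hood failed, because the clear panels lower the contrast. By eye the flange is still seated.
- **Camera disagreement:** the two cameras differed by about 3 mm in absolute y, so I relied on offsets within a single view.
- **Handle grip forces:** side and vertical forces of up to about 5 and 10 N were present while I held the handle. They vanished on release.

The bystanders I could see look unmoved. The final pictures did not show the deburrer fully.

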